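# Strip the label unwinder and put its roll away in the covered carousel

## Task

Put the label unwinder's roll away for the night: first take off the wing nut and lay it in the steel dish, then the keeper disc, into the dish as well, leaving the roll on the unwinder for now. Next crank the covered supplies carousel round until its one empty bin stands squarely in the open bay of the clear cover, then lift the roll off and set it down flat in that bin through the bay. Lower the parts, do not let them fall from a height, and leave the other things on the desk where they are.

Things in the scene. Friction and masses are not known exactly. Their poses are not given: they have to be found in the camera images.
- wing_nut: Steel wing nut atop the unwinder's stud. Hub 28 mm across, 20 mm high; two wings 7 mm thick rise to 30 mm and span 56 mm along the nut's own x: pinch the hub across y, between the wings. Plain 13 mm bore on a 10 mm stud, no thread: a quick-release nut that lifts straight off. Origin: underside centre, on the keeper's collar 68 mm above the desk; z up. 45 g.
- keeper: Aluminium keeper: a flat disc 56 mm in diameter and 4 mm thick with a collar 24 mm in diameter on it that rises to 16 mm above the underside; 13 mm bore. Lies loose on the roll under the wing nut and lifts straight off by its collar. Origin: centre of its underside, 52 mm above the desk at the start; z up. 50 g.
- label_roll: Small paper label roll standing flat on the unwinder's platter under the keeper: ring 50 mm outside diameter, 27 mm bore, 40 mm high, rigid. Origin: centre of its underside, 12 mm above the desk at the start; z up. About 60 g.
- unwinder: Label unwinder, fixed: round base 100 mm across, platter top 12 mm above the desk, in its middle a core hub 22 mm across up to 46 mm, and on that a stud 10 mm across up to 80 mm above the desk. Origin: underside centre, on the stud's axis. It and the dish may swap places.
- dish: Open steel instrument dish, fixed, 200 mm along its own x, 130 mm along y, 22 mm high, walls and floor 3 mm thick, empty at the start. Origin: centre of its underside; z up.
- wheel (a joint): Turn of the carousel's wheel in its housing, rad, counter-clockwise seen from above; 0 (or any whole turn) = empty bin exactly in the bay. No stops, no detents: it turns either way without end and stays where it is left (friction about 0.06 N m, little damping).
- carousel: Carousel, fixed: white drum 312 mm across under a fixed clear cover, top 71 mm above the desk, with one open bay: a 72 degree sector centred on the drum's own -x, towards the robot, from hub to drum wall. In it turns a wheel of five bins (floor at 18 mm, dividers and rim to 62 mm), one empty. Hub 54 mm across, to 84 mm; crank arm on it, 84 to 92 mm. Origin: underside centre, on the wheel's axis.
- bay (a point): Centre of the open bay, on the level of the cover's top, 71 mm above the desk and 89.5 mm from the wheel's axis. Does not move.
- empty_bin (a point): Centre of the empty bin's floor, 18 mm above the desk and 89.5 mm from the axis; turns with the wheel. About 50 mm are free all round this point inside the bin.
- crank_grip (a point): Crank grip on the wheel's arm, exactly opposite to the empty bin, 50 mm from the axis: an upright round black grip 17 mm in diameter from 92 to 127 mm above the desk, fixed to the arm; the point is in its middle, 110 mm above the desk.
- sanitiser: Bystander, loose: white pump bottle 60 mm in diameter, 178 mm high. Origin: centre of its underside.
- big_roll: Bystander, loose: larger label roll standing on the desk, 76 mm in diameter, 55 mm high. Origin: centre of its underside.
- red_pen: Bystander, loose: red pen 127 mm long lying on the desk along its x axis. Origin: its middle, on the desk.
- stapler: Bystander, loose: black stapler 130 mm long along its x axis, 45 mm high. Origin: centre of its underside.
- scanner: Bystander, loose: black hand scanner lying on the desk, 175 mm long along its x axis, 40 mm high. Origin: near its middle, on the desk.
Mind the look-alikes: they are no part of the job. What is meant by the wing_nut is not orange, and is the smaller of those in its own colour. Leave any yellow look-alike of the label_roll alone.

How it is judged:
By the outcome, as a careful person would: the job done as asked, in the order asked, and still so for the second after the job is handed in, with the robot touching nothing.
It also fails if it takes over 72 s, if anything falls off the work surface, if the arm or the gripper's body presses on something with over 40 N, if the wrist force passes 120 N, or if a joint passes its speed limit or range.

## Robot

A 7-joint arm with a two-finger parallel gripper is mounted at the origin on the work surface. World frame = base frame: x ahead of the robot, y to its left, z up, the work surface at z = 0. Lengths are in m, angles in rad, forces in N, time in s.
With the tool pointing down it reaches from about 0.4 to 0.85 m from the base axis. Payload 10.4 kg.
Tool frame: the origin (TCP) lies on the centre line of the jaws, within the pads' length; the fingertips stand 8 mm ahead of it and the grasp point (between the pads) lies 11 mm behind it (r.finger_overhang is the distance from the TCP to the fingertips, in m); z points along the fingers, y is the line along which they close (so a half turn about z gives the same grasp; the last joint's range is limited). The gripper opens to 87 mm and grips with 3 to 60 N. Pads are 19 mm wide; open, the fingers measure 117 mm over their backs; the gripper's body (75 mm by 190 mm) begins 51 mm behind the grasp point.
Start: joints at [1.098, 0.332, -0.065, 1.46, 0.022, 1.35, -0.088], TCP at [0.272, -0.563, 0.231] pointing down, gripper open.
Joint ranges: [-2.6, 2.6], [-0.5, 2.12], [-1.47, 1.34], [0.16, 2.42], [-1.27, 4.41], [0.06, 2.06], [-2.6, 2.6]. Speed limits (rad/s): [2.22, 2.22, 2.79, 2.79, 3.14, 3.14, 3.14].

## Interface

Orientations are given as a unit quaternion [x, y, z, w].
In Python, from bench import r, vision gives the robot as it stands.
- The arm moves only by the tool drive_tool, never from a script. Its argument "series" is a list of rows, each a list of 2 entries, a list of its own where there are three numbers: the shift along the world's x, y, z in cm, then the turn about the world's z in degrees. A call has exactly 10 rows; each row shifts and turns the commanded pose from where the row before left it; what a row does not reach is not made up. A row lasts 1/8 s, in which the tool goes at most 62.5 mm and 10.7 degrees, less where a joint would pass 70% of its speed; a pose out of reach is approached as far as the arm can. A call with a gripper value outside its range is refused whole. "hand" is the closure, from 0 (fully open) to 1 (shut), set as the call begins (left out, the last holds). The fingers move at their own pace and stop on an object; "newtons" is the grip in N (left out, the last holds). Time passes only in rows, so rows that do not move let the fingers close, or fill a call up. It gives the time, the measured TCP pose, the force, the opening and the grip force at its end, in the units of the state.
- r.read_state(): the state, without advancing time (a new reading comes with each control period).
- vision.camera(name): name is "scene" or "top" or "wrist"; returns a dict with "color" (384x512x3 uint8, red, green, blue), "intrinsics" (3x3 intrinsics, pixels), "R" (3x3) and "t" (3): a world point X has camera coordinates R X + t; the wrist camera has in their place "mount" (4x4, takes a point from camera to tool coordinates, whose origin is the TCP and whose axes are the flange's). Camera axes: x right, y down, z forward; pixel columns grow to the right and rows downward; lengths in m; the calibration is good to about 2 mm. The wrist camera is an equidistant fisheye: a pixel r from the principal point sees the ray r / f radians off the axis. A picture is of the moment at which its call begins: read the wrist's pose just before it. There is no depth.
- r.close_job(): hands the job in; it is judged then, once.
The state is a dict: "time": time; "joint_positions": joint angles; "joint_vel": joint speeds; "joint_torque": joint torques, N m; "ee_pos": TCP position; "eef_rot": TCP orientation; "ft_force": force on the tool from outside, world axes, zero at the start; "torque": the same for the moment, N m; "width": finger opening in m; "grip_force": force on a finger pad.
Only numpy, scipy, OpenCV 4.12 (cv2) and the standard library are available. Lean on these libraries where they do the work, as an engineer would, in place of code of your own. Each camera call takes 0.05 s, during which the arm holds its last target. There are 200 camera calls.

## Working session

There is one attempt and no reset: what is moved stays moved. The work goes in short steps, Python scripts to look and compute and a tool call to move; the robot and the scene stay as the last step left them, time stands still between calls to the robot, and variables do not carry over. Pictures are saved under pics/ and viewed, at most 11 in all, crops included, and the job is handed in when it is done.

Besides the shell and the picture viewer there is one more tool, called after "Call:" by a JSON object that holds its "method" and its "body", one argument or row to a line. drive_tool: Moves the arm, as the interface text tells. Its arguments: {"type":"object","properties":{"series":{"type":"array"},"hand":{"type":"number"},"newtons":{"type":"number"}},"required":["series"]}

```bash
mkdir -p pics
cat > h.py <<'E'
import numpy as np, cv2
from bench import r, vision
def cam(n):
    c=vision.camera(n); return c
def save(n,img): cv2.imwrite(f'pics/{n}.png',cv2.cvtColor(img,cv2.COLOR_RGB2BGR))
def ray(c,uv,z):
    K,R,t=map(np.asarray,(c['intrinsics'],c['R'],c['t']))
    d=R.T@np.linalg.inv(K)@np.array([*uv,1.]); o=-R.T@t
    return o+d*(z-o[2])/d[2]
def proj(c,X):
    p=np.asarray(c['R'])@np.asarray(X)+c['t']; p=np.asarray(c['intrinsics'])@p; return p[:2]/p[2]
E
python3 - <<'E'
from h import *
s=cam('scene');t=cam('top')
save('scene',s['color']);save('top',t['color'])
np.save('top.npy',t,allow_pickle=True);np.save('scene.npy',s,allow_pickle=True)
for c in(s,t): print(np.round(-np.asarray(c['R']).T@c['t'],3), np.round(c['R'],2).tolist(), c['intrinsics'][0][0])
print(r.read_state())
E
```

```text
[1.154 0.019 0.749] [[-0.19, 0.98, -0.0], [0.68, 0.13, -0.72], [-0.71, -0.14, -0.69]] 416.26273454361655
[ 0.353 -0.133  1.132] [[-0.01, -1.0, -0.02], [-0.99, 0.01, -0.13], [0.13, 0.01, -0.99]] 433.59678791797677
{'time': 0.1, 'joint_positions': array([ 1.09839771,  0.33279012, -0.0647015 ,  1.46085991,  0.02160821,
        1.34989805, -0.08852016]), 'joint_vel': array([-3.83032303e-04, -7.11960641e-04,  1.01958920e-03, -1.03794569e-03,
        6.82674491e-05, -1.05247481e-03, -8.07423587e-04]), 'joint_torque': array([ 2.59103683e-03, -6.24547505e+01,  2.52214365e-02, -3.90718603e+01,
       -6.14762306e-02,  3.66222288e-02,  8.54393761e-05]), 'ee_pos': array([ 0.27158901, -0.56253275,  0.22984385]), 'eef_rot': array([ 9.74816114e-01,  2.23009297e-01, -1.71939888e-04, -6.05918765e-04]), 'ft_force': array([-0.27473459,  0.63144804, -0.43451437]), 'torque': array([ 0.01677473, -0.02855315,  0.04138842]), 'grip_force': 0.0, 'width': 0.08725620456815024}
```

View pics/top.png

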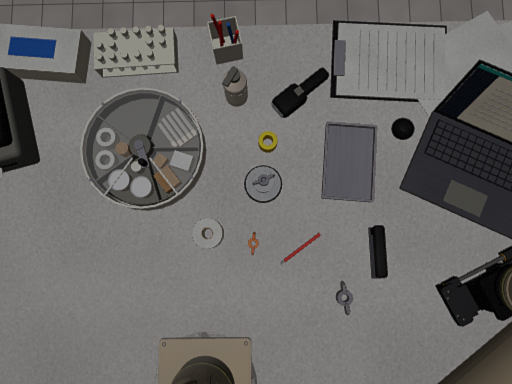

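View pics/scene.png

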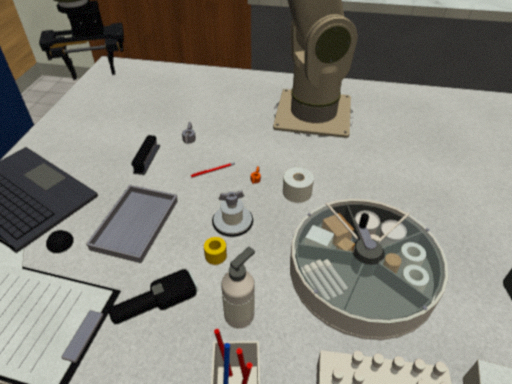

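The top view shows the candidates. Wing nuts: steel on the unwinder stud (263,181), orange (253,243), larger steel (344,297). Rolls: the one under the keeper on the unwinder (263,183), yellow (268,141), big (208,233). I choose the nut and roll on the unwinder. The dish is at (349,162), the carousel at (142,149), and the black grip near (142,162).

Run:
```python
from h import *
t=np.load('top.npy',allow_pickle=True).item();s=np.load('scene.npy',allow_pickle=True).item()
a=cv2.resize(t['color'][80:220,75:215],None,fx=2.8,fy=2.8,interpolation=cv2.INTER_CUBIC)
b=cv2.resize(t['color'][160:208,239:287],(392,392),interpolation=cv2.INTER_CUBIC)
save('crop',np.hstack([a,b]))
for n,uv,z in [('nut',(263,180.5),.09),('unw base',(263,184),.012),('dish',(349,162),.022),('car hub',(140,147),.09),('drum',(142.5,149.5),.071),('grip',(142,163),.127),('sanit',(234,76),.178),('scanner',(300,92),.04),('bigsteel',(344,297),.02)]: print(n,ray(t,uv,z).round(3))
for n,uv,z in [('nut',(232,196),.09),('drum',(370,251),.071),('grip',(364,221),.127)]: print(n,ray(s,uv,z).round(3))
# drum ellipse & dish rect
g=cv2.cvtColor(t['color'],cv2.COLOR_RGB2GRAY)
ci=cv2.HoughCircles(cv2.GaussianBlur(g,(3,3),0),cv2.HOUGH_GRADIENT,1,60,param1=120,param2=25,minRadius=50,maxRadius=70)
print('drumc',ci)
ci=cv2.HoughCircles(g,cv2.HOUGH_GRADIENT,1,60,param1=120,param2=15,minRadius=15,maxRadius=22)
print('small',ci)
h=cv2.cvtColor(t['color'],cv2.COLOR_RGB2HSV)
m=((h[...,1]>25)&(h[...,0]>105)&(h[...,0]<150)).astype(np.uint8)
for c in cv2.findContours(m,0,2)[0]:
    if cv2.contourArea(c)>300: print(cv2.minAreaRect(c))
```

```text
nut [ 0.5   -0.151  0.09 ]
unw base [ 0.502 -0.152  0.012]
dish [ 0.555 -0.376  0.022]
car hub [0.588 0.15  0.09 ]
drum [0.585 0.149 0.071]
grip [0.541 0.135 0.127]
sanit [ 0.73  -0.087  0.178]
scanner [ 0.738 -0.252  0.04 ]
bigsteel [ 0.213 -0.349  0.02 ]
nut [ 0.507 -0.15   0.09 ]
drum [0.592 0.157 0.071]
grip [0.564 0.134 0.127]
drumc [[[141.5 148.5  59.1]]]
small [[[262.5 183.5  17.2]
  [469.5 146.5  21.4]
  [147.5 188.5  21.4]
  [169.5 121.5  18.1]
  [206.5 232.5  15.3]]]
((484.1410217285156, 147.24917602539062), (120.36015319824219, 141.0882110595703), 23.629379272460938)
((31.24411392211914, 46.82646942138672), (47.24503707885742, 19.25082015991211), 4.39870548248291)
```

View pics/crop.png

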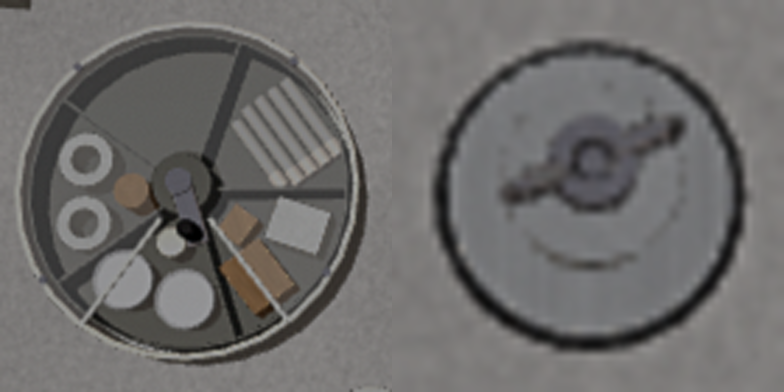

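The crop confirms the choice: a grey nut with its wings at about -69° world yaw, on the keeper on the unwinder. The empty bin is at the top of the carousel, opposite the grip, which lies 50 mm from the axis as it should. Moving above the nut.

Call:
{"method": "drive_tool", "body": {
  "series": [
    [[2.4,4.2,-0.2],9],
    [[2.4,4.2,-0.2],9],
    [[2.4,4.2,-0.2],9],
    [[2.4,4.2,-0.2],9],
    [[2.4,4.2,-0.2],9],
    [[2.4,4.2,-0.2],9],
    [[2.4,4.2,-0.3],9],
    [[2.4,4.2,-0.3],9],
    [[2.4,4.2,-0.3],9],
    [[1.4,3.4,-0.4],4]
  ],
  "hand": 0,
  "newtons": 15
}}

```text
time: 1.35
ee_pos: [0.5025, -0.1488, 0.2053]
eef_rot: [0.566, 0.824, 0.0, -0.0]
ft_force: [0.6, -1.1, -0.3]
width: 0.0869
grip_force: 0.0
```

```bash
cat >> h.py <<'E'
from scipy.spatial.transform import Rotation as Ro
def wray(uv,z,S,c):
    K=np.asarray(c['intrinsics']);x=(uv[0]-K[0,2])/K[0,0];y=(uv[1]-K[1,2])/K[1,1];th=np.hypot(x,y)
    d=np.array([x/th*np.sin(th),y/th*np.sin(th),np.cos(th)]) if th>1e-9 else np.array([0,0,1.])
    M=np.asarray(c['mount']);R=Ro.from_quat(S['eef_rot']).as_matrix()
    o=R@M[:3,3]+S['ee_pos'];d=R@M[:3,:3]@d
    return o+d*(z-o[2])/d[2]
def wproj(X,S,c):
    M=np.asarray(c['mount']);R=Ro.from_quat(S['eef_rot']).as_matrix();K=np.asarray(c['intrinsics'])
    p=M[:3,:3].T@(R.T@(np.asarray(X)-S['ee_pos'])-M[:3,3]);th=np.arctan2(np.hypot(p[0],p[1]),p[2]);q=p[:2]/np.hypot(p[0],p[1])*th
    return np.array([q[0]*K[0,0]+K[0,2],q[1]*K[1,1]+K[1,2]])
def yaw(S):
    y=Ro.from_quat(S['eef_rot']).as_matrix()[:,1];return np.degrees(np.arctan2(y[1],y[0]))
def wshot(n):
    S=r.read_state();c=cam('wrist');save(n,c['color']);np.save(n+'.npy',dict(S=S,c=c),allow_pickle=True)
    print(S['time'],S['ee_pos'].round(4),'yaw_y',yaw(S).round(1),S['width'],S['ft_force'].round(1),S['joint_positions'].round(2));return S,c
E
python3 - <<'E'
from h import *
S,c=wshot('w1')
print(c['mount'],c['intrinsics'])
print(wproj([.5,-.151,.098],S,c),wproj([.5,-.151,.08],S,c))
E
```

```text
1.35 [ 0.5025 -0.1488  0.2053] yaw_y 21.1 0.08691497732015223 [ 0.6 -1.1 -0.3] [ 0.69  0.17 -0.53  1.74  0.09  1.26  0.5 ]
[[-1.01070282e-03 -9.60853905e-01 -2.77053699e-01  7.57208896e-02]
 [ 9.99999482e-01 -9.38157212e-04 -3.94401057e-04 -4.53233223e-05]
 [ 1.19041869e-04 -2.77053954e-01  9.60854355e-01 -1.54250951e-01]
 [ 0.00000000e+00  0.00000000e+00  0.00000000e+00  1.00000000e+00]] [[297.31863964   0.         254.36425432]
 [  0.         297.31863964 191.68996871]
 [  0.           0.           1.        ]]
[251.12112663 193.3397046 ] [251.31316423 188.13622351]
```

View pics/w1.png

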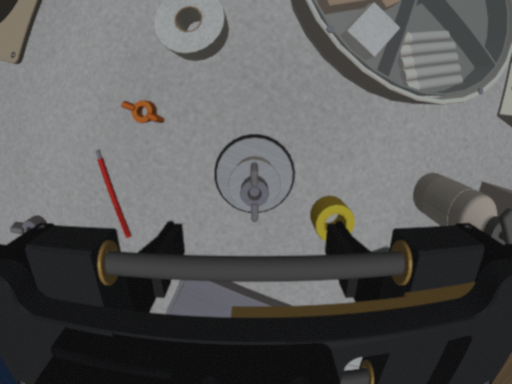

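The wrist view shows the nut at (255,191), with its wings vertical in the picture, so the yaw is right. The base circle is centred at about (255,173).

Run:
```python
from h import *
d=np.load('w1.npy',allow_pickle=True).item();S,c=d['S'],d['c']
print('hub',wray((255,191),.088,S,c),'base',wray((254.8,173.7),.008,S,c), 'wing', wray((255.5,166),.098,S,c),wray((254.5,218),.098,S,c))
g=cv2.cvtColor(c['color'],cv2.COLOR_RGB2GRAY)
ci=cv2.HoughCircles(g,cv2.HOUGH_GRADIENT,1,60,param1=120,param2=15,minRadius=34,maxRadius=46);print(ci)
print('base',wray(ci[0,0,:2],.008,S,c))
```

```text
hub [ 0.50356395 -0.15029827  0.088     ] base [ 0.50387136 -0.15129311  0.008     ] wing [ 0.49458365 -0.12575141  0.098     ] [ 0.51157315 -0.17249523  0.098     ]
[[[255.5 173.5  39.1]
  [410.5  48.5  45.4]
  [372.5 264.5  39.9]
  [193.5  26.5  34.9]]]
base [ 0.5045735 -0.1507576  0.008    ]
```

Call:
{"method": "drive_tool", "body": {
  "series": [
    [[0.1,-0.2,-3],0],
    [[0,0,-3],0],
    [[0,0,-2],0],
    [[0,0,-1.5],0],
    [[0,0,-1],0],
    [[0,0,-1],0],
    [[0,0,-0.7],0],
    [[0,0,-0.5],0],
    [[0,0,0],0],
    [[0,0,0],0]
  ],
  "hand": 0.45
}}

```text
time: 2.65
ee_pos: [0.503, -0.1529, 0.0789]
eef_rot: [0.568, 0.823, 0.0, 0.0]
ft_force: [0.4, -0.3, 0.9]
width: 0.048
grip_force: 0.0
```

Call:
{"method": "drive_tool", "body": {
  "series": [
    [[0,0,0],0],
    [[0,0,0],0],
    [[0,0,0],0],
    [[0,0,0],0],
    [[0,0,0],0],
    [[0,0,0],0],
    [[0,0,0],0],
    [[0,0,0.5],0],
    [[0,0,1],0],
    [[0,0,1],0]
  ],
  "hand": 1,
  "newtons": 12
}}

```text
time: 3.9
ee_pos: [0.5029, -0.1529, 0.1045]
eef_rot: [0.568, 0.823, 0.0, 0.0]
ft_force: [0.4, -1.0, -0.9]
width: 0.0266
grip_force: 12.0
```

Call:
{"method": "drive_tool", "body": {
  "series": [
    [[0.4,-1.1,1],0],
    [[1.2,-3,0.5],0],
    [[1.7,-4.4,0],0],
    [[1.8,-4.6,0],0],
    [[1.7,-4.4,-0.5],0],
    [[1.2,-3,-1.5],0],
    [[0.7,-1.8,-2],0],
    [[0,0,-2.5],0],
    [[0,0,-1.5],0],
    [[0,0,-1],0]
  ]
}}

```text
time: 5.15
ee_pos: [0.5897, -0.376, 0.0281]
eef_rot: [0.568, 0.823, 0.0, -0.0]
ft_force: [-0.3, 1.1, -0.1]
width: 0.0261
grip_force: 12.0
```

Call:
{"method": "drive_tool", "body": {
  "series": [
    [[0,0,-0.5],0],
    [[0,0,-0.4],0],
    [[0,0,-0.3],0],
    [[0,0,-0.2],0],
    [[0,0,-0.1],0],
    [[0,0,-0.1],0],
    [[0,0,0],0],
    [[0,0,0],0],
    [[0,0,0],0],
    [[0,0,0],0]
  ]
}}

```text
time: 6.4
ee_pos: [0.5898, -0.3759, 0.0137]
eef_rot: [0.568, 0.823, -0.0, 0.0]
ft_force: [-3.6, 2.2, 8.3]
width: 0.0263
grip_force: 12.0
```

Call:
{"method": "drive_tool", "body": {
  "series": [
    [[0,0,0],0],
    [[0,0,0],0],
    [[0,0,0],0],
    [[0,0,0],0],
    [[0,0,1],0],
    [[0,0,2],0],
    [[0,0,3],0],
    [[0,0,4],0],
    [[-0.9,2.2,3],0],
    [[-1.3,3.3,2],0]
  ],
  "hand": 0.48
}}

```text
time: 7.65
ee_pos: [0.5682, -0.3212, 0.166]
eef_rot: [0.569, 0.823, 0.0, 0.002]
ft_force: [0.3, -0.9, 0.8]
width: 0.0453
grip_force: 0.0
```

Call:
{"method": "drive_tool", "body": {
  "series": [
    [[-1.6,4.0,0],9],
    [[-1.6,4.0,0],9],
    [[-1.6,4.0,0],9],
    [[-1.6,3.8,0],9],
    [[0,0,0],9],
    [[0,0,0],9],
    [[0,0,0],9],
    [[0,0,0],4],
    [[0,0,0],0],
    [[0,0,0],0]
  ]
}}

```text
time: 8.9
ee_pos: [0.504, -0.1629, 0.1633]
eef_rot: [0.02, 1.0, -0.0, 0.0]
ft_force: [-0.1, 0.6, 0.4]
width: 0.0455
grip_force: 0.0
```

Run:
```python
from h import *
S,c=wshot('w2')
print(wproj([.5037,-.1507,.08],S,c))
```

```text
8.9 [ 0.504  -0.1629  0.1633] yaw_y 87.7 0.04549582210624488 [-0.1  0.6  0.4] [ 0.84  0.24 -0.69  1.77  0.16  1.19  1.63]
[269.30426729 199.24990009]
```

View pics/w2.png

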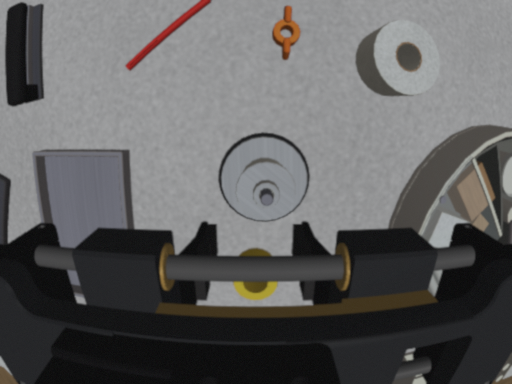

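The stud tip is at (267,198), within 1-2 mm of prediction. The keeper is still in place on the roll. Grasping the collar.

Call:
{"method": "drive_tool", "body": {
  "series": [
    [[0,1.1,-3],0],
    [[0,0,-2.5],0],
    [[0,0,-1.5],0],
    [[0,0,-1],0],
    [[0,0,-0.8],0],
    [[0,0,-0.5],0],
    [[0,0,-0.3],0],
    [[0,0,-0.1],0],
    [[0,0,0],0],
    [[0,0,0],0]
  ]
}}

```text
time: 10.2
ee_pos: [0.5039, -0.1519, 0.0658]
eef_rot: [0.019, 1.0, -0.0, 0.0]
ft_force: [0.2, -0.2, -0.4]
width: 0.0452
grip_force: 0.0
```

Call:
{"method": "drive_tool", "body": {
  "series": [
    [[0,0,0],0],
    [[0,0,0],0],
    [[0,0,0],0],
    [[0,0,0],0],
    [[0,0,0],0],
    [[0,0,0],0],
    [[0,0,0.5],0],
    [[0,0,1],0],
    [[0,0,1.5],0],
    [[0,0,2],0]
  ],
  "hand": 1,
  "newtons": 12
}}

```text
time: 11.45
ee_pos: [0.5038, -0.1518, 0.1168]
eef_rot: [0.019, 1.0, 0.0, 0.0]
ft_force: [-0.7, 0.1, -0.0]
width: 0.0226
grip_force: 12.0
```

Run:
```python
from h import *
S,c=wshot('w3')
```

```text
11.45 [ 0.5038 -0.1518  0.1168] yaw_y 87.8 0.02264811808909045 [-0.7  0.1 -0. ] [ 0.81  0.29 -0.69  1.83  0.2   1.1   1.58]
```

View pics/w3.png

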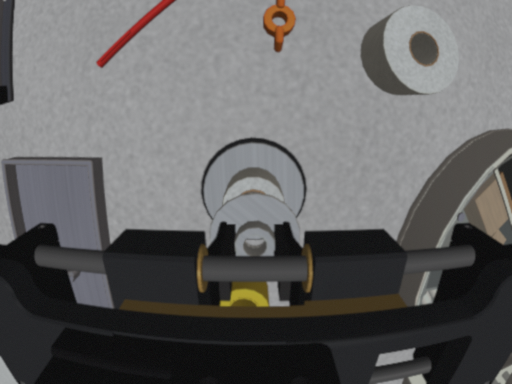

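The keeper is held between the fingers and the white roll remains on the platter, at (255,188). On to the dish.

Call:
{"method": "drive_tool", "body": {
  "series": [
    [[0,-1.5,0],0],
    [[0,-4,0],0],
    [[0,-5,0],0],
    [[0,-5,-0.5],0],
    [[0,-4,-1],0],
    [[0,-2.9,-2],0],
    [[0,0,-2.5],0],
    [[0,0,-1.7],0],
    [[0,0,-0.7],0],
    [[0,0,-0.3],0]
  ]
}}

```text
time: 12.75
ee_pos: [0.5039, -0.3757, 0.0286]
eef_rot: [0.019, 1.0, -0.0, 0.0]
ft_force: [-0.6, 0.7, -0.9]
width: 0.0229
grip_force: 12.0
```

Call:
{"method": "drive_tool", "body": {
  "series": [
    [[0,0,-0.4],0],
    [[0,0,-0.3],0],
    [[0,0,-0.2],0],
    [[0,0,-0.2],0],
    [[0,0,-0.1],0],
    [[0,0,-0.1],0],
    [[0,0,0],0],
    [[0,0,0],0],
    [[0,0,0],0],
    [[0,0,0],0]
  ]
}}

```text
time: 14.0
ee_pos: [0.5038, -0.3759, 0.0166]
eef_rot: [0.019, 1.0, -0.0, -0.0]
ft_force: [-4.4, 2.7, 9.4]
width: 0.0232
grip_force: 12.0
```

Call:
{"method": "drive_tool", "body": {
  "series": [
    [[0,0,0],0],
    [[0,0,0],0],
    [[0,0,0],0],
    [[0,0,0],0],
    [[0,0,2],0],
    [[0,0,4],0],
    [[0,0,5],-8],
    [[0,2,5],-10],
    [[0,4,2],-10],
    [[0,4.5,0.5],-10]
  ],
  "hand": 0.5
}}

```text
time: 15.25
ee_pos: [0.5045, -0.2703, 0.2039]
eef_rot: [0.347, 0.938, -0.0, 0.002]
ft_force: [0.6, 0.9, 0.0]
width: 0.0434
grip_force: 0.0
```

Call:
{"method": "drive_tool", "body": {
  "series": [
    [[0,4.5,0],-10],
    [[0,4.5,0],-10],
    [[0,4.5,0],-10],
    [[0,4.5,0],-10],
    [[0,4.5,0],-10],
    [[0,4.5,0],-10],
    [[0.5,4.5,0],-10],
    [[0.5,4,0],-10],
    [[0.5,2.5,0],-10],
    [[0.5,0,0],-10]
  ]
}}

```text
time: 16.5
ee_pos: [0.5236, 0.1119, 0.202]
eef_rot: [0.941, 0.339, 0.001, -0.0]
ft_force: [-0.3, -0.7, 0.4]
width: 0.0433
grip_force: 0.0
```

Run:
```python
from h import *
t=cam('top');save('top2',t['color'])
S,c=wshot('w4')
print(wproj([.541,.135,.127],S,c),wproj([.588,.151,.09],S,c))
save('both',np.hstack([cv2.resize(t['color'][100:230,220:400],(394,288)),cv2.resize(c['color'],(394,288))]))
```

```text
16.55 [0.5243 0.1105 0.2019] yaw_y -50.9 0.04310233866589753 [-0.  -0.8  0.2] [ 0.27  0.21 -0.63  1.71  0.13  1.26 -1.28]
[243.24592557 168.99562761] [263.82575479 109.32397567]
```

View pics/both.png

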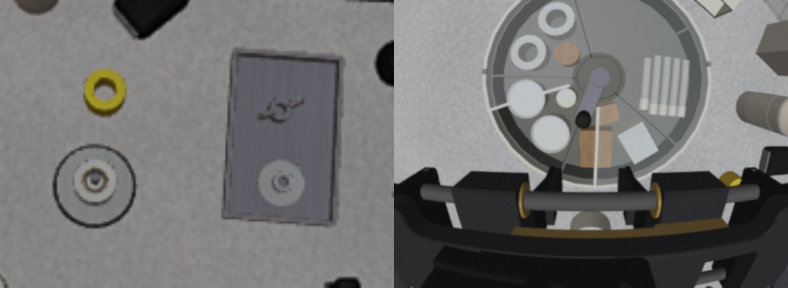

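Left half: the nut and keeper lie in the dish and the roll stays on the unwinder. Right half: the carousel with the grip at about (247,157) and the hub at about (266,99) in full wrist pixels. Now measuring these precisely.

Run:
```python
from h import *
d=np.load('w4.npy',allow_pickle=True).item();S,c=d['S'],d['c'];im=c['color']
g=cv2.cvtColor(im,cv2.COLOR_RGB2GRAY)
m=(g<35).astype(np.uint8);m[:120]=0;m[200:]=0;m[:,:215]=0;m[:,280:]=0
n,l,st,ce=cv2.connectedComponentsWithStats(m)
for i in range(1,n):
    if st[i,4]>40: print(st[i],ce[i].round(1),wray(ce[i],.110,S,c).round(4),wray(ce[i],.127,S,c).round(4))
# bright cover edges
b=((im.min(2)>165)).astype(np.uint8)*255
ls=cv2.HoughLinesP(b,1,np.pi/360,25,minLineLength=35,maxLineGap=4)
for x in (ls[:,0] if ls is not None else []):
    P=wray(x[:2],.071,S,c);Q=wray(x[2:],.071,S,c);v=Q-P
    print(x,P[:2].round(4),Q[:2].round(4),np.degrees(np.arctan2(v[1],v[0])).round(1))
save('w4c',cv2.resize(im[0:260,100:430],None,fx=2.3,fy=2.3,interpolation=cv2.INTER_CUBIC))
```

```text
[236 148  19  23 203] [246.2 158.2] [0.5467 0.1371 0.11  ] [0.5492 0.1386 0.127 ]
[295 189 339 193] [0.5474 0.0765] [0.5733 0.0379] -56.2
[181 174 226 176] [0.4877 0.1751] [0.5145 0.1383] -53.9
[  0 158  46 163] [0.3479 0.3906] [0.3937 0.3172] -58.0
[300 197 341 201] [0.5443 0.067 ] [0.5684 0.0302] -56.8
[180 179 226 185] [0.4828 0.1729] [0.5072 0.1326] -58.8
[397 159 461 169] [0.6418 0.0123] [ 0.6933 -0.0642] -56.1
[ 0 72 40 85] [0.4405 0.4513] [0.4643 0.3754] -72.6
[405 213 472 220] [ 0.6066 -0.0406] [ 0.6649 -0.1328] -57.7
[294 187 336 187] [0.5483 0.0786] [0.5759 0.0448] -50.9
[372 199 472 203] [0.592  0.0042] [ 0.6786 -0.1132] -53.6
[320 142 376 152] [0.5992 0.0883] [0.6308 0.0362] -58.8
[408  95 444  83] [0.7004 0.0484] [0.7451 0.0234] -29.2
[382 186 490 192] [0.6095 0.0053] [ 0.709  -0.1282] -53.3
[ 75 187 132 164] [0.396  0.2678] [0.4633 0.2232] -33.6
[183 188 222 192] [0.4771 0.165 ] [0.499  0.1314] -57.0
[377 194 480 194] [0.5996 0.0035] [ 0.695  -0.1151] -51.2
[  0 222  69 212] [0.2605 0.3561] [0.3627 0.2606] -43.1
[409 112 489 106] [0.6878 0.0356] [ 0.779  -0.0446] -41.4

[... 15798 characters left out ...]
867] -49.7
[387 185 474 186] [0.6141 0.0014] [ 0.6943 -0.0979] -51.1
[297 178 332 206] [0.5572 0.0824] [0.5583 0.0341] -88.8
[393 171 431 166] [0.6295 0.0068] [ 0.6657 -0.0271] -43.1
[333 140 370 143] [0.6093 0.0796] [0.6331 0.0477] -53.3
[425 204 468 202] [ 0.6308 -0.0542] [ 0.6749 -0.1064] -49.8
[410 106 452  98] [0.6934 0.0389] [0.7409 0.0043] -36.1
[341 111 344  76] [0.6363 0.0922] [0.665  0.1123] 34.9
[393 169 428 163] [0.631  0.0083] [ 0.6653 -0.0214] -41.0
[432 209 474 210] [ 0.6332 -0.0671] [ 0.6753 -0.1241] -53.5
[403 177 442 173] [ 0.633  -0.0075] [ 0.6707 -0.0452] -45.0
[432 179 478 180] [ 0.6566 -0.0393] [ 0.7038 -0.0974] -50.9
[263 206 264 154] [0.5134 0.0901] [0.555 0.123] 38.4
```

View pics/w4c.png

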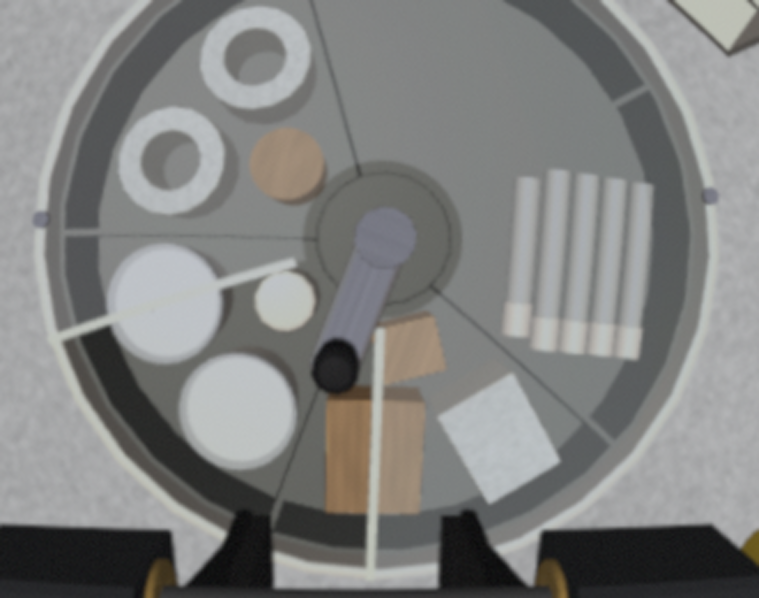

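The crop shows the hub disc at (386,238), the grip at (336,365), the two white bay edges (60,338)-(295,262) and (372,570)-(380,330), and the empty bin at the upper right, opposite the grip.

Run:
```python
from h import *
d=np.load('w4.npy',allow_pickle=True).item();S,c=d['S'],d['c']
w=lambda u,v,z: wray((100+u/2.3,v/2.3),z,S,c)[:2]
H=w(386,238,.092);print('pivot',H,'hubcircle',w(384,237,.084))
L=[w(60,338,.071),w(295,262,.071)];Rr=[w(372,570,.071),w(380,330,.071)]
an=lambda p,q:np.degrees(np.arctan2(*(p-q)[::-1]))
print('edges',an(*L),an(*Rr))
A=np.array([L[1]-L[0],-(Rr[1]-Rr[0])]).T;k=np.linalg.solve(A,Rr[0]-L[0]);print('apex',L[0]+k[0]*(L[1]-L[0]))
G=w(336,365,.110);print('grip',G,np.linalg.norm(G-H),an(G,H))
for p,q in [((315,0),(360,175)),((100,235),(315,238)),((610,440),(432,285))]: print('div',an(w(*p,.062),w(*q,.062)))
# drum wall circle at z=.071 from rim points
P=np.array([w(*p,.071) for p in [(60,338),(372,570),(45,200),(712,230),(160,490),(560,510),(690,360)]])
x=np.linalg.lstsq(np.c_[2*P,np.ones(len(P))],(P**2).sum(1),rcond=None)[0];print('rim',x[:2],np.sqrt(x[2]+x[:2]@x[:2]))
```

```text
pivot [0.59422247 0.15162574] hubcircle [0.59436992 0.15228974]
edges 144.29144786044523 -142.31751789530298
apex [0.59423057 0.15220548]
grip [0.54629072 0.13694064] 0.0501308763346688 -162.96623677818755
div 52.50317112368337
div 125.76046655550229
div -89.56121011955943
rim [0.59540843 0.15275057] 0.14942703266209348
```

Call:
{"method": "drive_tool", "body": {
  "series": [
    [[1.1,1.3,0],-8],
    [[1.1,1.35,0],-8],
    [[0,0,-1],-6],
    [[0,0,-2],0],
    [[0,0,-2],0],
    [[0,0,-1.8],0],
    [[0,0,-1.3],0],
    [[0,0,-0.9],0],
    [[0,0,-0.6],0],
    [[0,0,0],0]
  ]
}}

```text
time: 17.85
ee_pos: [0.5457, 0.1357, 0.1044]
eef_rot: [0.988, 0.155, -0.0, 0.0]
ft_force: [-0.4, 0.5, 0.2]
width: 0.0436
grip_force: 0.0
```

Call:
{"method": "drive_tool", "body": {
  "series": [
    [[0,0,0],0],
    [[0,0,0],0],
    [[0,0,0],0],
    [[0,0,0],0],
    [[0,0,0],0],
    [[0,0,0],0],
    [[0,0,0],0],
    [[0,0,0],0],
    [[0,0,0],0],
    [[0,0,0],0]
  ],
  "hand": 1,
  "newtons": 10
}}

```text
time: 19.1
ee_pos: [0.5458, 0.1358, 0.1047]
eef_rot: [0.988, 0.155, 0.0, 0.0]
ft_force: [-2.4, 2.2, 5.1]
width: 0.0159
grip_force: 10.0
```

Run:
```python
from h import *
S=r.read_state();print(S['ee_pos'],yaw(S),S['width'],S['ft_force'],S['joint_positions'].round(2))
C=np.array([.5943,.152]);v=S['ee_pos'][:2]-C;a0=np.degrees(np.arctan2(v[1],v[0]));print(a0,np.linalg.norm(v))
n=20;a=np.radians(np.linspace(a0%360-360,1.0,n+1));p=C+.05*np.c_[np.cos(a),np.sin(a)];p[0]=S['ee_pos'][:2]
print((np.degrees(a[1]-a[0])));print((np.diff(p,axis=0)*100).round(2).tolist())
```

```text
[0.5457803  0.13578693 0.10470034] -72.21922539580761 0.015860932887266553 [-2.39927386  2.22908126  5.10872858] [ 0.16  0.36 -0.58  1.75  0.22  1.09 -1.75]
-161.52273049847605 0.05115686886331589
8.1261365249238
[[0.38, -0.62], [0.36, -0.61], [0.44, -0.55], [0.52, -0.48], [0.58, -0.41], [0.63, -0.32], [0.67, -0.23], [0.7, -0.13], [0.71, -0.03], [0.71, 0.07], [0.69, 0.17], [0.66, 0.26], [0.61, 0.35], [0.56, 0.44], [0.49, 0.51], [0.41, 0.58], [0.33, 0.63], [0.23, 0.67], [0.14, 0.7], [0.04, 0.71]]
```

Call:
{"method": "drive_tool", "body": {
  "series": [
    [[0.38,-0.62,0.1],8.1],
    [[0.36,-0.61,0],8.1],
    [[0.44,-0.55,0],8.1],
    [[0.52,-0.48,0],8.1],
    [[0.58,-0.41,0],8.1],
    [[0.63,-0.32,0],8.1],
    [[0.67,-0.23,0],8.1],
    [[0.7,-0.13,0],8.1],
    [[0.71,-0.03,0],8.1],
    [[0.71,0.07,0],8.1]
  ]
}}

```text
time: 20.35
ee_pos: [0.6025, 0.1021, 0.1048]
eef_rot: [0.649, 0.761, -0.001, -0.0]
ft_force: [-2.9, 2.7, -0.1]
width: 0.0161
grip_force: 10.0
```

Call:
{"method": "drive_tool", "body": {
  "series": [
    [[0.69,0.17,0],8.1],
    [[0.66,0.26,0],8.1],
    [[0.61,0.35,0],8.1],
    [[0.56,0.44,0],8.1],
    [[0.49,0.51,0],8.1],
    [[0.41,0.58,0],8.1],
    [[0.33,0.63,0],8.1],
    [[0.23,0.67,0],8.1],
    [[0.14,0.7,0],8.1],
    [[0.04,0.71,0],8.1]
  ]
}}

```text
time: 21.6
ee_pos: [0.6453, 0.1514, 0.1049]
eef_rot: [0.001, 1.0, -0.001, 0.0]
ft_force: [1.5, -1.3, -1.0]
width: 0.0164
grip_force: 10.0
```

Run:
```python
from h import *
S,c=wshot('w5')
v=S['ee_pos'][:2]-[.5943,.152];print(np.degrees(np.arctan2(v[1],v[0])),np.linalg.norm(v))
```

```text
21.6 [0.6453 0.1514 0.1049] yaw_y 89.9 0.016389075092545734 [ 1.5 -1.3 -1. ] [ 0.37  0.73 -1.    1.46  0.62  1.3   0.89]
-0.6856211658292887 0.05102137448031749
```

Call:
{"method": "drive_tool", "body": {
  "series": [
    [[0,0.1,0],0],
    [[0,0,0],0],
    [[0,0,0],0],
    [[0,0,0],0],
    [[0,0,0],0],
    [[0,0,0],0],
    [[0,0,0],0],
    [[0,0,0],0],
    [[0,0,0],0],
    [[0,0,0],0]
  ]
}}

```text
time: 22.9
ee_pos: [0.6452, 0.1525, 0.1049]
eef_rot: [0.003, 1.0, -0.0, 0.001]
ft_force: [6.4, 0.4, -3.6]
width: 0.0161
grip_force: 10.0
```

Call:
{"method": "drive_tool", "body": {
  "series": [
    [[0,0,0],0],
    [[0,0,0],0],
    [[0,0,0],0],
    [[0,0,0],0],
    [[0,0,2],0],
    [[0,0,4],0],
    [[0,0,4],0],
    [[-4,-1,2],0],
    [[-5,-3,0],0],
    [[-4,-3,0],0]
  ],
  "hand": 0.3
}}

```text
time: 24.15
ee_pos: [0.513, 0.084, 0.2266]
eef_rot: [0.001, 1.0, -0.0, 0.0]
ft_force: [-0.8, -1.9, 2.6]
width: 0.0612
grip_force: 0.0
```

Call:
{"method": "drive_tool", "body": {
  "series": [
    [[-1,-3,0],0],
    [[0,-5,0],0],
    [[0,-5,0],0],
    [[0,-5,0],0],
    [[0,-4,0],0],
    [[0,-1,0],0],
    [[0,0,0],0],
    [[0,0,0],0],
    [[0,0,0],0],
    [[0,0,0],0]
  ],
  "hand": 0
}}

```text
time: 25.4
ee_pos: [0.5045, -0.1455, 0.2257]
eef_rot: [0.001, 1.0, -0.0, 0.0]
ft_force: [0.3, -0.3, 0.3]
width: 0.0873
grip_force: 0.0
```

Run:
```python
from h import *
S,c=wshot('w6');t=cam('top');np.save('top3.npy',t,allow_pickle=True)
a=cv2.resize(t['color'][80:220,75:215],None,fx=2.8,fy=2.8,interpolation=cv2.INTER_CUBIC)
save('c2',np.hstack([a,cv2.resize(c['color'],(392,294))[0:294],]) if 0 else np.hstack([a,np.vstack([cv2.resize(c['color'],(400,300)),np.zeros((92,400,3),np.uint8)])]))
```

```text
25.4 [ 0.5045 -0.1455  0.2257] yaw_y 89.8 0.08725566918935579 [ 0.3 -0.3  0.3] [ 1.22  0.32 -1.21  1.69  0.31  1.35  1.53]
```

View pics/c2.png

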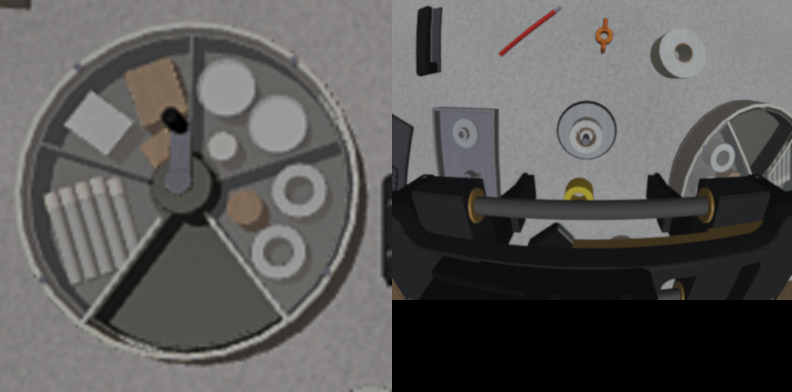

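The empty bin now fills the bay, its dividers under the white bay edges; the grip is on the far side. The roll is at about (586,137) of the right half. Checking the angle and picking up the roll.

Run:
```python
from h import *
t=np.load('top3.npy',allow_pickle=True).item()
w=lambda u,v,z: ray(t,(75+u/2.8,80+v/2.8),z)[:2]
an=lambda p,q:np.degrees(np.arctan2(*(p-q)[::-1]))%360
print('edges',an(w(85,321,.071),w(175,215,.071)),an(w(285,319,.071),w(207,216,.071)))
print('div',an(w(193,40,.062),w(191,150,.062)),an(w(40,145,.062),w(150,178,.062)),an(w(340,149,.062),w(222,184,.062)))
d=np.load('w6.npy',allow_pickle=True).item();S,c=d['S'],d['c']
print(wray(((586-392)*1.28,137.5*1.28),.08,S,c),wray(((586.5-392)*1.28,130*1.28),.01,S,c))
```

```text
edges 140.34222902705594 217.06611513615485
div 0.03826757396365784 72.30795929061418 286.0019232261618
[ 0.4980639  -0.15209887  0.08      ] [ 0.50178999 -0.1527252   0.01      ]
```

Call:
{"method": "drive_tool", "body": {
  "series": [
    [[0,-0.6,-3],0],
    [[0,0,-4],0],
    [[0,0,-4],0],
    [[0,0,-3],0],
    [[0,0,-2],0],
    [[0,0,-1.3],0],
    [[0,0,-1],0],
    [[0,0,-0.7],0],
    [[0,0,0],0],
    [[0,0,0],0]
  ]
}}

```text
time: 26.75
ee_pos: [0.5047, -0.1523, 0.0361]
eef_rot: [0.002, 1.0, -0.0, 0.0]
ft_force: [-0.3, 0.0, 0.6]
width: 0.0872
grip_force: 0.0
```

Call:
{"method": "drive_tool", "body": {
  "series": [
    [[0,0,0],0],
    [[0,0,0],0],
    [[0,0,0],0],
    [[0,0,0],0],
    [[0,0,0],0],
    [[0,0,0],0],
    [[0,0,0],0],
    [[0,0,0],0],
    [[0,0,0.5],0],
    [[0,0,1],0]
  ],
  "hand": 1,
  "newtons": 15
}}

```text
time: 28.0
ee_pos: [0.5042, -0.1521, 0.0509]
eef_rot: [0.002, 1.0, 0.0, -0.0]
ft_force: [0.1, -0.3, -0.6]
width: 0.0487
grip_force: 15.0
```

Call:
{"method": "drive_tool", "body": {
  "series": [
    [[0,0,2],0],
    [[0,0,3.5],0],
    [[0,0,4],0],
    [[0,2,0.5],0],
    [[0,5,0],0],
    [[0,6,0],0],
    [[0,6,0],0],
    [[0,6,0],0],
    [[0,4,0],0],
    [[0,1.3,0],0]
  ]
}}

```text
time: 29.25
ee_pos: [0.5031, 0.1544, 0.1509]
eef_rot: [-0.001, 1.0, 0.0, -0.0]
ft_force: [-0.1, -0.6, -0.5]
width: 0.0493
grip_force: 15.0
```

Run:
```python
from h import *
S,c=wshot('w7');save('w7s',c['color'])
```

```text
29.25 [0.5031 0.1544 0.1509] yaw_y 90.1 0.04928901750131732 [-0.1 -0.6 -0.5] [ 0.61  0.42 -1.19  1.78  0.41  1.23  0.88]
```

View pics/w7.png

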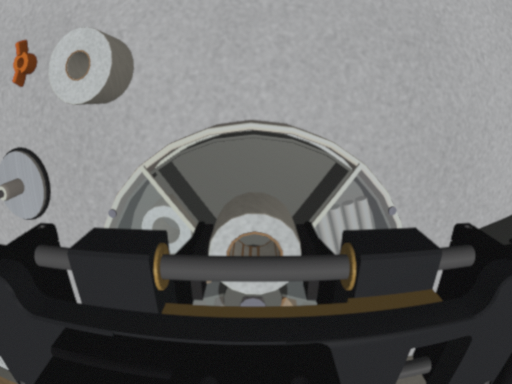

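The roll is held upright over the middle of the bay, between the white edges at (145,168) and (362,168). Lowering it.

Call:
{"method": "drive_tool", "body": {
  "series": [
    [[0.2,-0.3,0],0],
    [[0,0,-1.5],0],
    [[0,0,-2],0],
    [[0,0,-2],0],
    [[0,0,-1.5],0],
    [[0,0,-1.2],0],
    [[0,0,-1],0],
    [[0,0,-0.6],0],
    [[0,0,-0.3],0],
    [[0,0,0],0]
  ]
}}

```text
time: 30.55
ee_pos: [0.5065, 0.1478, 0.0497]
eef_rot: [0.002, 1.0, 0.0, 0.0]
ft_force: [0.1, -0.1, 0.3]
width: 0.0487
grip_force: 15.0
```

Call:
{"method": "drive_tool", "body": {
  "series": [
    [[0,0,-0.2],0],
    [[0,0,-0.2],0],
    [[0,0,-0.2],0],
    [[0,0,-0.1],0],
    [[0,0,-0.1],0],
    [[0,0,-0.05],0],
    [[0,0,0],0],
    [[0,0,0],0],
    [[0,0,0],0],
    [[0,0,0],0]
  ]
}}

```text
time: 31.8
ee_pos: [0.5064, 0.1479, 0.0415]
eef_rot: [0.002, 1.0, -0.0, 0.0]
ft_force: [-3.1, -0.9, 6.2]
width: 0.0488
grip_force: 15.0
```

Call:
{"method": "drive_tool", "body": {
  "series": [
    [[0,0,0],0],
    [[0,0,0],0],
    [[0,0,0],0],
    [[0,0,0],0],
    [[0,0,0],0],
    [[0,0,1],0],
    [[0,0,2],0],
    [[0,0,3],0],
    [[0,0,4],0],
    [[0,0,4],0]
  ],
  "hand": 0.3
}}

```text
time: 33.05
ee_pos: [0.5062, 0.1481, 0.1837]
eef_rot: [0.002, 1.0, 0.0, 0.0]
ft_force: [-1.1, 0.9, 0.0]
width: 0.0608
grip_force: 0.0
```

Call:
{"method": "drive_tool", "body": {
  "series": [
    [[0,0,2],0],
    [[-2,-4,2],0],
    [[-2,-5,0],0],
    [[-2,-5,0],0],
    [[-1,-5,0],0],
    [[0,-3,0],0],
    [[0,0,0],0],
    [[0,0,0],0],
    [[0,0,0],0],
    [[0,0,0],0]
  ]
}}

```text
time: 34.3
ee_pos: [0.4433, -0.0552, 0.2228]
eef_rot: [0.0, 1.0, 0.001, 0.0]
ft_force: [0.2, -0.1, -0.6]
width: 0.0611
grip_force: 0.0
```

Run:
```python
from h import *
t=cam('top');s=cam('scene');print(r.read_state()['ft_force'])
a=cv2.resize(t['color'][70:230,70:400],(660,320),interpolation=cv2.INTER_CUBIC)
b=cv2.resize(s['color'][120:300,90:460],(575,280))
save('fin',np.vstack([a,np.pad(b,((0,0),(0,85),(0,0)))]))
w=lambda u,v,z: ray(t,(70+u/2,70+v/2),z)
h=cv2.cvtColor(t['color'],cv2.COLOR_RGB2GRAY)
ci=cv2.HoughCircles(h[150:215,100:190],cv2.HOUGH_GRADIENT,1,20,param1=100,param2=10,minRadius=8,maxRadius=14)
for x in ci[0][:3]: print(x+[100,150,0],ray(t,(x[0]+100,x[1]+150),.058))
```

```text
[ 0.2631549  -0.28297645 -0.11321856]
[146.5        169.5         12.19999981] [0.53669537 0.14145458 0.058     ]
[110.5        181.5         11.10000038] [0.50749772 0.23180063 0.058     ]
```

View pics/fin.png

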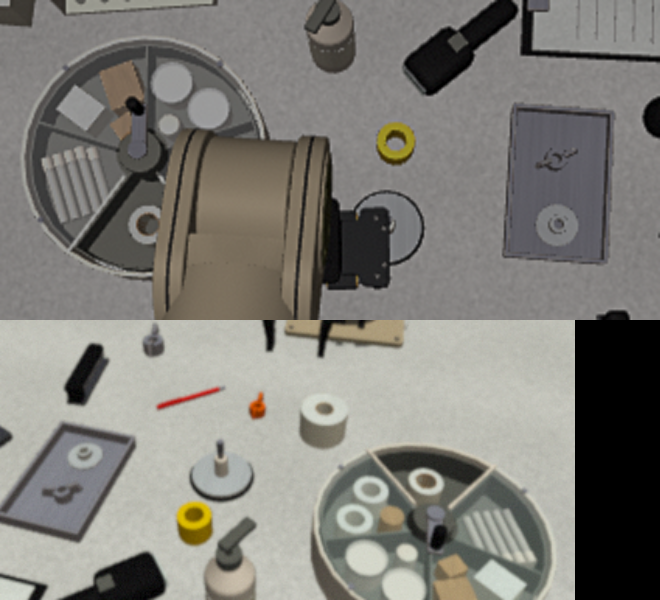

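The roll stands flat in the empty bin in the bay, (426,482) in the scene half of the picture. The nut and keeper are in the dish at (556,158) and (557,225) in the top half, the unwinder is bare, and the bystanders are where they were. Handing in.

```bash
python3 -c "
from bench import r
print(r.close_job())"
```

```text
the job is handed in; nothing more can be done
None
```

The job is handed in after about 34 s on the robot clock: the wing nut and then the keeper are in the dish, the carousel's empty bin is in the bay to within about 1°, the roll stands flat in it, and the other things look undisturbed in the last pictures.

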